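# Sort two nested hole saws into their rows

## Task

Someone has returned the hole saws nested: a small yellow one stands inside a large blue one on the bench. Lift the small saw out of the large one and stand each, teeth up and flat on the tray floor, in the row that holds its own size and colour: the small one in the yellow-edged row, the large one in the blue-edged row. Keep both saws upright all the while.

Things in the scene. Friction and masses are not known exactly. Their poses are not given: they have to be found in the camera images.
- saw_small_mid (a point): centre, half-way up, of the small yellow hole saw: a steel cup standing on its flat back, toothed mouth up. Outer diameter 32 mm, 75 mm tall, wall 2.5 mm, about 0.11 kg; z is its axis, up. It starts loose inside the large saw, up to 6 mm off its centre; its upper 41 mm stand above the large saw's rim: grip it there, across its outside.
- saw_large_mid (a point): centre, half-way up, of the large blue hole saw: a steel cup standing on its flat back, toothed mouth up. Outer diameter 60 mm, 38 mm tall, wall 2.5 mm, back 4 mm thick, about 0.15 kg; z is its axis, up. It stands on the bench; once empty it can be gripped across its outside.
- row_small_free (a point): centre of the free place on the floor of the small row, 8 mm above the bench. The row: a fixed plywood tray with yellow edges, 240 x 96 mm (inside 228 x 84), lip 8 mm above its floor. x runs along the row, away from the robot; z up. The point is on the centre line, 74 mm from the near inner end; a like saw stands 115 mm farther along x. Three rows (small, medium, large) lie 120 mm apart in any order.
- row_large_free (a point): centre of the free place on the floor of the large row, 8 mm above the bench. The row: a fixed plywood tray with blue edges, 240 x 96 mm (inside 228 x 84), lip 8 mm above its floor. x runs along the row, away from the robot; z up. The point is on the centre line, 74 mm from the near inner end; a like saw stands 115 mm farther along x. Three rows (small, medium, large) lie 120 mm apart in any order.

How it is judged:
By the outcome, as a careful person would: the job done as asked, in the order asked, and still so for the second after the job is handed in, with the robot touching nothing.
It also fails if it takes over 58 s, if anything falls off the work surface, if the arm or the gripper's body presses on something with over 40 N, if the wrist force passes 120 N, or if a joint passes its speed limit or range.

## Robot

A 6-joint arm with a two-finger parallel gripper is mounted at the origin on the work surface. World frame = base frame: x ahead of the robot, y to its left, z up, the work surface at z = 0. Lengths are in mm, angles in rad, forces in N, time in s.
With the tool pointing down it reaches from about 300 to 775 mm from the base axis. Payload 14.6 kg.
Tool frame: the origin (TCP) lies midway between the tips of the shut fingers; the grasp point (between the pads) lies 19 mm behind it; z points along the fingers, y is the direction in which the jaws open and shut (so a half turn about z gives the same grasp; the last joint's range is limited). The gripper opens to 94 mm and grips with 3 to 60 N. Pads are 16 mm wide; open, the fingers measure 119 mm over their backs; the gripper's body (75 mm by 177 mm) begins 78 mm behind the grasp point.
Start: joints at [1.097, 0.3, 1.521, -0, 1.321, -0.067], TCP at [217.616, 505.106, 205.446] pointing down, gripper open.
Joint ranges: [-3.03, 3.03], [-0.79, 2.21], [0.23, 2.52], [-1.04, 4.18], [0, 3.07], [-2.55, 2.55]. Speed limits (rad/s): [2.22, 2.22, 2.57, 3.14, 3.14, 3.14].

## Interface

Orientations are given as [roll, pitch, yaw] about the fixed x, y, z axes, in that order (R = Rz(yaw) Ry(pitch) Rx(roll)).
In Python, from cell import manip, camera gives the robot as it stands. The module is installed in compiled form; this text tells all that it offers.
- The arm moves only by the tool jog_arm, never from a script. Its argument "commands" is a list of rows, each a list of 7 numbers: the shift along the world's x, y, z in units of 1 m (1.0 is 1 m), then the turn, a rotation vector about the world's x, y, z in units of 120 degrees (1.0 is 120 degrees), then the opening, from 0 (shut) to 1 (fully open). In form: [[x, y, z, ax, ay, az, grip], ...]. A call has exactly 10 rows; each row is the pose to reach, as a shift and turn from the pose commanded when the call began; what a row does not reach only later rows make up. A row lasts 1/8 s, in which the tool goes at most 62.5 mm and 10.7 degrees, less where a joint would pass 70% of its speed; a pose out of reach is approached as far as the arm can. A call with a number of a shift or a turn outside -1 to 1 is refused whole. A call with a gripper value outside its range is refused whole. The fingers move at their own pace and stop on an object; "grip_force" is the grip in N (left out, the last holds). Time passes only in rows, so rows that repeat a pose let the fingers close, or fill a call up. It gives the time, the measured TCP pose, the force and the opening at its end, in the units of the state.
- manip.read_state(): the state, without advancing time (a new reading comes with each control period).
- camera(name): name is "side" or "top"; returns a dict with "pixels" (420x560x3 uint8, blue, green, red), "vertical_fov" (degrees; the focal length in pixels is half the picture's height over the tangent of half this angle, whatever the lens; pixels are square), "cx", "cy" (the principal point, pixels), "k1" (the pictures are not rectified: a ray, as slopes to the right and down, at radius r is drawn at 1 + k1 r^2 times it, then the intrinsics apply), "rvec" (rotation vector, rad) and "tvec" (3), from world to camera coordinates, as OpenCV has them. Camera axes: x right, y down, z forward; pixel columns grow to the right and rows downward; lengths in mm; the calibration is good to about 2 mm. A picture is of the moment at which its call begins. There is no depth.
- manip.sign_off(): hands the job in, once; it reports no verdict.
The state is a dict: "clock": time; "joints": joint angles; "qd": joint speeds; "effort": joint torques, N m; "eef_pos": TCP position; "eef_rot": TCP orientation; "wrist_force": force on the tool from outside, world axes, zero at the start; "moment": the same for the moment, N m; "finger_gap": finger opening in mm.
Only numpy, scipy, OpenCV 4.12 (cv2) and the standard library are available. Lean on these libraries where they do the work, as an engineer would, in place of code of your own. Each camera call takes 0.05 s, during which the arm holds its last target.

## Working session

There is one attempt and no reset: what is moved stays moved. The work goes in short steps, Python scripts to look and compute and a tool call to move; the robot and the scene stay as the last step left them, time stands still between calls to the robot, and variables do not carry over. Pictures are saved under pics/ and viewed, and the job is handed in when it is done.

Besides the shell and the picture viewer there is one more tool, called by a JSON object that holds its "op" and its "data", one argument or row to a line. jog_arm: Moves the arm, as the interface text tells. Its arguments: {"type":"object","properties":{"commands":{"type":"array","items":{"type":"array","items":{"type":"number"}}},"grip_force":{"type":"number"}},"required":["commands"]}

```bash
mkdir -p pics; cat > h.py <<'E'
import numpy as np,cv2
from cell import manip,camera
def K(c):
    f=210/np.tan(np.radians(c["vertical_fov"])/2); return np.array([[f,0,c["cx"]],[0,f,c["cy"]],[0,0,1]])
def dist(c): return np.array([c["k1"],0,0,0,0.])
def proj(c,P): return cv2.projectPoints(np.array(P,float).reshape(-1,1,3),np.array(c["rvec"],float),np.array(c["tvec"],float),K(c),dist(c))[0].reshape(-1,2)
def ray(c,uv):
    n=cv2.undistortPoints(np.array(uv,float).reshape(-1,1,2),K(c),dist(c)).reshape(-1,2)
    R=cv2.Rodrigues(np.array(c["rvec"],float))[0]; o=-R.T@np.array(c["tvec"],float).ravel()
    d=np.c_[n,np.ones(len(n))]@R
    return o,d
def onz(c,uv,z):
    o,d=ray(c,uv); return o+d*((z-o[2])/d[:,2])[:,None]
def tri(c1,u1,c2,u2):
    o1,d1=ray(c1,u1);o2,d2=ray(c2,u2);d1=d1[0];d2=d2[0]
    s=np.linalg.lstsq(np.c_[d1,-d2],o2-o1,rcond=None)[0]
    a=o1+s[0]*d1;b=o2+s[1]*d2; return (a+b)/2,np.linalg.norm(a-b)
E
python3 - <<'E'
from h import *
import pickle
print(manip.read_state())
for n in("side","top"):
    c=camera(n); cv2.imwrite(f"pics/{n}0.png",c["pixels"]); pickle.dump(c,open(f"{n}0.pkl","wb"))
    print({k:v for k,v in c.items() if k!="pixels"}, ray(c,[[280,210]]))
E
```

```text
{'clock': 0.0, 'joints': array([ 1.09739299e+00,  3.00456152e-01,  1.52160393e+00,  1.20226170e-05,
        1.32067488e+00, -6.66126336e-02]), 'qd': array([-0.00052513, -0.00113954, -0.00078587, -0.00163241, -0.00064862,
        0.00016351]), 'effort': array([ 1.12009740e-03, -5.31801260e+01, -3.52730262e+01,  7.08900648e-02,
        2.44285783e-02, -1.34037778e-04]), 'eef_pos': array([217.50002143, 504.8779179 , 204.88485866]), 'eef_rot': array([-3.14045366e+00, -8.76549488e-05,  2.73479892e+00]), 'wrist_force': array([-0.14564554,  0.38607842,  0.43235455]), 'moment': array([ 0.02910093, -0.00288254, -0.02558687]), 'finger_gap': 94.10889050890276}
{'vertical_fov': 50.90165489511627, 'cx': 281.66693301750246, 'cy': 210.75810474401104, 'k1': -0.14150762613578524, 'rvec': array([ 2.15606353, -0.87112445,  0.42006941]), 'tvec': array([-331.04522992,  279.20284165,  472.6507142 ])} (array([ 108.43135962, -347.95829853,  527.36280813]), array([[ 0.53463351,  0.5320289 , -0.65660451]]))
{'vertical_fov': 51.41550665840374, 'cx': 271.34688564771307, 'cy': 205.87955467100588, 'k1': -0.1306876900863055, 'rvec': array([ 2.09828467, -2.13193432,  0.2075485 ]), 'tvec': array([ 43.47036885, 502.72662138, 838.15396745])} (array([327.64555553,  33.80987159, 921.21174791]), array([[ 0.1882037 , -0.01781861, -0.98221418]]))
```

View pics/side0.png

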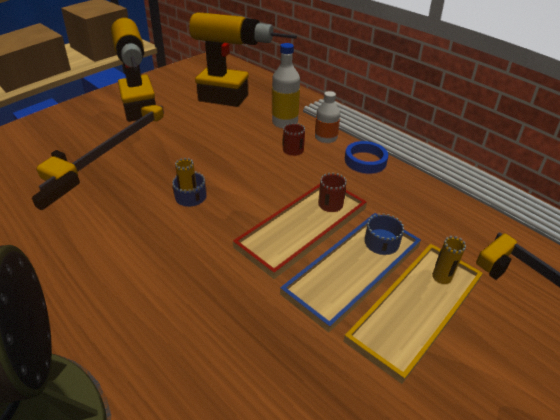

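View pics/top0.png

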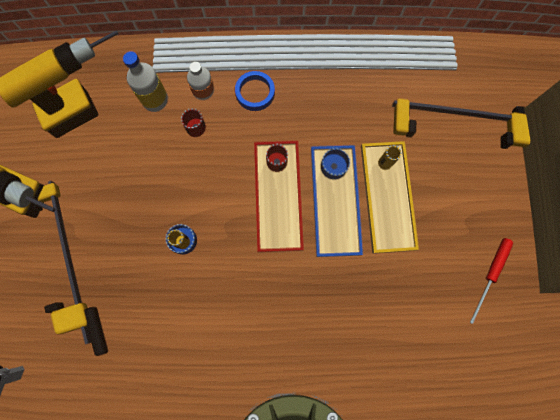

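The side view shows the nested saws at about (190,185), the trays with red, blue and yellow edges from left to right, and a like saw at the far end of each tray. In the top view the nest is at about (180,238), the blue tray at (337,200) and the yellow one at (390,197). I'll enlarge these areas to measure them.

```bash
python3 - <<'E'
from h import *
import pickle
s=pickle.load(open("side0.pkl","rb"));t=pickle.load(open("top0.pkl","rb"))
def crop(c,x,y,w,h,k,n): cv2.imwrite(n,cv2.resize(c["pixels"][y:y+h,x:x+w],None,fx=k,fy=k,interpolation=cv2.INTER_CUBIC))
crop(s,160,150,60,60,8,"pics/c_s_nest.png")
crop(t,155,213,50,50,10,"pics/c_t_nest.png")
crop(t,300,130,130,140,4,"pics/c_t_tray.png")
crop(s,270,200,230,180,3,"pics/c_s_tray.png")
E
```

```text
(no output)
```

View pics/c_s_nest.png

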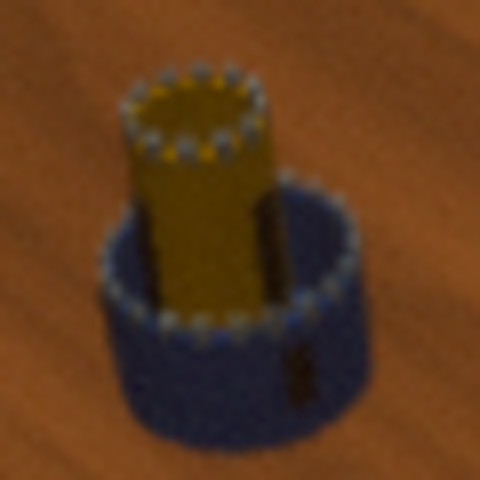

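View pics/c_t_nest.png

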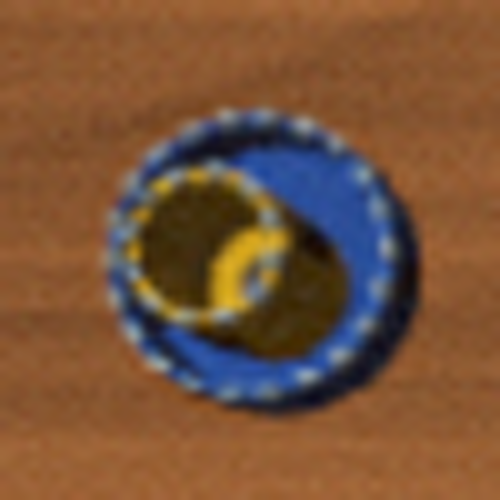

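View pics/c_t_tray.png

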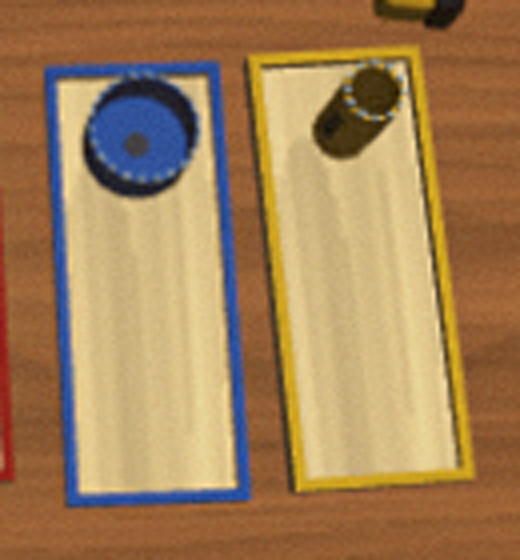

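View pics/c_s_tray.png

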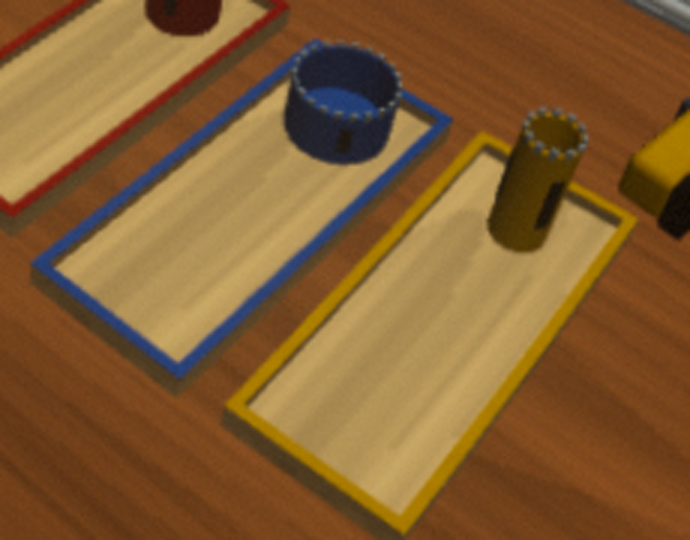

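```bash
python3 - <<'E'
from h import *
import pickle
np.set_printoptions(precision=1,suppress=True)
s=pickle.load(open("side0.pkl","rb"));t=pickle.load(open("top0.pkl","rb"))
def f(p,k,x,y): p=np.array(p,float).reshape(-1,2); return (p+.5)/k-.5+[x,y]
S=lambda p:f(p,8,160,150); T=lambda p:f(p,10,155,213); TT=lambda p:f(p,4,300,130); ST=lambda p:f(p,3,270,200)
print("small rim",tri(s,S((195,112)),t,T((205,243))))
print("large rim",tri(s,S((231,252)),t,T((251,254))))
for n,tp,sp in (("blue",[(68,506),(250,497),(220,63),(45,67)],[(33,265),(180,378),(452,120),(315,42)]),("yellow",[(292,492),(476,478),(422,47),(245,55)],[(227,407),(403,532),(636,220),(484,135)])):
    C=[]
    for a,b in zip(tp,sp):
        P,e=tri(s,ST(b),t,TT(a)); C.append(P); print(n,P,"gap %.1f"%e)
    C=np.array(C)
    print("top@16\n",onz(t,TT(tp),16),"\nside@16\n",onz(s,ST(sp),16))
    A=(onz(t,TT(tp),16)+onz(s,ST(sp),16))/2
    nr=(A[0]+A[1])/2;fr=(A[2]+A[3])/2;u=(fr-nr)/np.linalg.norm(fr-nr)
    print("len",np.linalg.norm(fr-nr),"w",np.linalg.norm(A[0]-A[1]),"free",nr+80*u,"ctr-based",(nr+fr)/2-40*u,"yaw",np.arctan2(u[1],u[0]))
# like saws rim centres
print("like large",tri(s,ST((344,80)),t,TT((145,127))))
print("like small",tri(s,ST((555,132)),t,TT((374,93))))
E
```

```text
small rim (array([439.5, 225.5,  75.4]), np.float64(0.5996342743968059))
large rim (array([442.8, 224.9,  34.9]), np.float64(1.2477251897429915))
blue [403.5 -57.6  13.9] gap 2.3
blue [ 405.6 -152.6   15. ] gap 1.1
blue [ 642.5 -149.1   16.6] gap 0.3
blue [642.9 -53.5  12.8] gap 0.9
top@16
 [[ 402.4  -56.7   16. ]
 [ 405.1 -152.    16. ]
 [ 642.6 -149.1   16. ]
 [ 641.4  -52.8   16. ]] 
side@16
 [[ 403.3  -59.4   16. ]
 [ 405.5 -153.3   16. ]
 [ 643.3 -149.    16. ]
 [ 640.   -55.5   16. ]]
len 237.74833873351463 w 94.60688773260243 free [ 484.1 -104.1   16. ] ctr-based [ 483.  -104.1   16. ] yaw 0.01581728454794231
yellow [ 409.  -176.4   13.1] gap 3.9
yellow [ 412.  -272.2   19.3] gap 0.2
yellow [ 649.8 -261.5   18. ] gap 1.7
yellow [ 649.9 -165.6   11.1] gap 3.1
top@16
 [[ 407.3 -174.3   16. ]
 [ 412.3 -273.2   16. ]
 [ 651.1 -262.9   16. ]
 [ 647.1 -163.3   16. ]] 
side@16
 [[ 409.  -178.5   16. ]
 [ 414.1 -271.8   16. ]
 [ 651.1 -260.5   16. ]
 [ 646.2 -168.2   16. ]]
len 238.47917301425085 w 96.24754976505855 free [ 490.6 -220.9   16. ] ctr-based [ 489.8 -220.9   16. ] yaw 0.045026876621880464
like large (array([ 597.6, -101.4,   43.9]), np.float64(0.679093482375015))
like small (array([ 603.6, -214.9,   82.1]), np.float64(1.9361190450422432))
```

Triangulated rims came out at 75 and 35 mm, against 79 and 38 expected. The like saws gave 82 and 44, against 83 and 46. Both agree within calibration. Next I overlay the modelled circles as a check.

```bash
python3 - <<'E'
from h import *
import pickle
np.set_printoptions(precision=1,suppress=True)
s=pickle.load(open("side0.pkl","rb"));t=pickle.load(open("top0.pkl","rb"))
def f(p,k,x,y): p=np.array(p,float).reshape(-1,2); return (p+.5)/k-.5+[x,y]
S=lambda p:f(p,8,160,150); T=lambda p:f(p,10,155,213)
for a,b,z in (((195,112),(205,243),79),((231,252),(251,254),38)): print(onz(s,S(a),z),onz(t,T(b),z))
th=np.linspace(0,2*np.pi,100)
for c,n,x,y,k in((s,"side",160,150,8),(t,"top",155,213,10)):
    im=cv2.resize(c["pixels"][y:y+60,x:x+60],None,fx=k,fy=k,interpolation=cv2.INTER_CUBIC)
    for (X,Y,Z,r,col) in((438.5,225,79,16,(0,255,0)),(442,224.5,38,30,(255,255,0)),(442,224.5,0,30,(0,0,255))):
        p=proj(c,np.c_[X+r*np.cos(th),Y+r*np.sin(th),0*th+Z]); p=((p-[x,y]+.5)*k-.5)
        cv2.polylines(im,[p.astype(int)],True,col,1)
    cv2.imwrite(f"pics/ov_{n}.png",im)
E
```

```text
[[437.2 220.9  79. ]] [[438.8 224.9  79. ]]
[[441.2 221.   38. ]] [[441.8 224.6  38. ]]
```

View pics/ov_side.png

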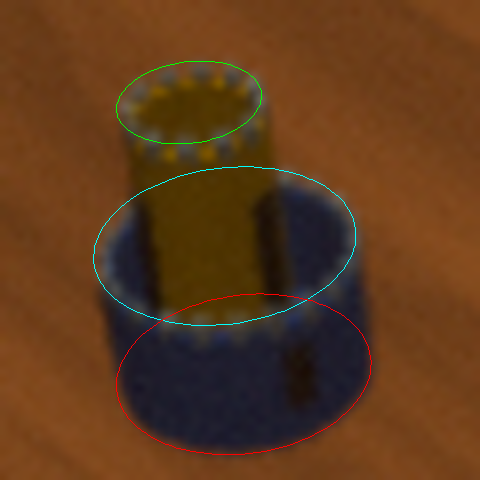

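View pics/ov_top.png

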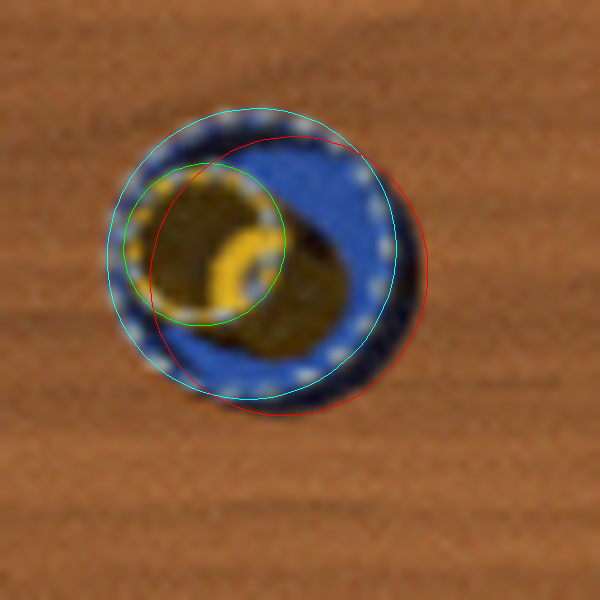

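{"op": "jog_arm", "data": {
  "commands": [
    [0.04,-0.05,-0.01,0,0,0,0.7],
    [0.08,-0.1,-0.02,0,0,0,0.7],
    [0.12,-0.15,-0.03,0,0,0,0.7],
    [0.16,-0.2,-0.045,0,0,0,0.7],
    [0.195,-0.245,-0.06,0,0,0,0.7],
    [0.221,-0.281,-0.075,0,0,0,0.7],
    [0.221,-0.281,-0.075,0,0,0,0.7],
    [0.221,-0.281,-0.075,0,0,0,0.7],
    [0.221,-0.281,-0.075,0,0,0,0.7],
    [0.221,-0.281,-0.075,0,0,0,0.7]
  ],
  "grip_force": 15
}}

```text
clock: 1.35
eef_pos: [438.2, 224.9, 130.7]
eef_rot: [3.141, 0.0, 2.736]
wrist_force: [0.4, 0.7, -0.9]
finger_gap: 65.9
```

```bash
cat > snap.py <<'E'
from h import *
import sys,pickle
X,Y,w,k=[float(a) for a in sys.argv[2:6]]
Z=float(sys.argv[6]) if len(sys.argv)>6 else 40
o=[]
for n in("side","top"):
    c=camera(n); pickle.dump(c,open(f"{n}_{sys.argv[1]}.pkl","wb"))
    p=proj(c,[[X,Y,Z]])[0].astype(int); x=int(np.clip(p[0]-w/2,0,560-w));y=int(np.clip(p[1]-w/2,0,420-w)); print(n,x,y,k)
    o.append(cv2.resize(c["pixels"][y:y+int(w),x:x+int(w)],None,fx=k,fy=k,interpolation=cv2.INTER_CUBIC))
cv2.imwrite(f"pics/{sys.argv[1]}.png",np.hstack(o))
E
python3 snap.py a1 438 224 100 4 70; python3 -c "
from h import *;r=manip.read_state();print(r['eef_pos'],r['eef_rot'],r['finger_gap'])"
```

```text
side 133 116 4.0
top 126 187 4.0
[438.37393186 224.6471005  130.64125148] [3.14136001e+00 2.23444883e-04 2.73580180e+00] 65.9164510812926
```

View pics/a1.png

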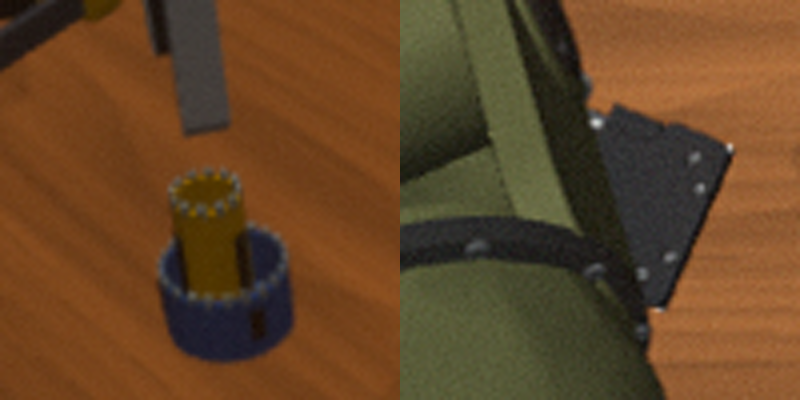

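The side crop shows the open finger above the small saw (rim near crop (207,190)), and the two line up. In the top view the arm hides the saws. I descend to tips at z = 46 and close.

{"op": "jog_arm", "data": {
  "commands": [
    [0,0,-0.03,0,0,0,0.7],
    [0,0,-0.05,0,0,0,0.7],
    [0,0,-0.07,0,0,0,0.7],
    [0,0,-0.084,0,0,0,0.7],
    [0,0,-0.084,0,0,0,0.7],
    [0,0,-0.084,0,0,0,0.5],
    [0,0,-0.084,0,0,0,0.42],
    [0,0,-0.084,0,0,0,0.36],
    [0,0,-0.084,0,0,0,0.3],
    [0,0,-0.084,0,0,0,0.25]
  ],
  "grip_force": 20
}}

```text
clock: 2.7
eef_pos: [438.8, 224.2, 46.7]
eef_rot: [3.141, 0.0, 2.735]
wrist_force: [0.2, 0.6, 1.9]
finger_gap: 30.7
```

```bash
python3 snap.py a2 438 224 100 4 70
```

```text
side 133 116 4.0
top 126 187 4.0
```

View pics/a2.png

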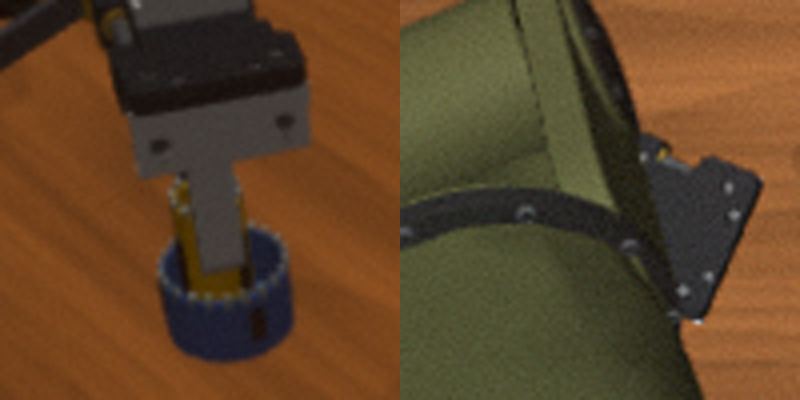

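The near finger lies on the small saw's wall above the blue rim (side crop about (215,225)), and the gap has stopped near 31 mm. I firm the grip and lift straight up.

{"op": "jog_arm", "data": {
  "commands": [
    [0,0,0,0,0,0,0.1],
    [0,0,0,0,0,0,0.1],
    [0,0,0.005,0,0,0,0.1],
    [0,0,0.015,0,0,0,0.1],
    [0,0,0.03,0,0,0,0.1],
    [0,0,0.045,0,0,0,0.1],
    [0,0,0.06,0,0,0,0.1],
    [0,0,0.075,0,0,0,0.1],
    [0,0,0.085,0,0,0,0.1],
    [0,0,0.085,0,0,0,0.1]
  ],
  "grip_force": 30
}}

```text
clock: 4.05
eef_pos: [438.9, 224.2, 132.1]
eef_rot: [3.141, 0.001, 2.735]
wrist_force: [0.2, 0.1, -0.6]
finger_gap: 30.5
```

```bash
python3 snap.py a3 438 224 100 4 70
```

```text
side 133 116 4.0
top 126 187 4.0
```

View pics/a3.png

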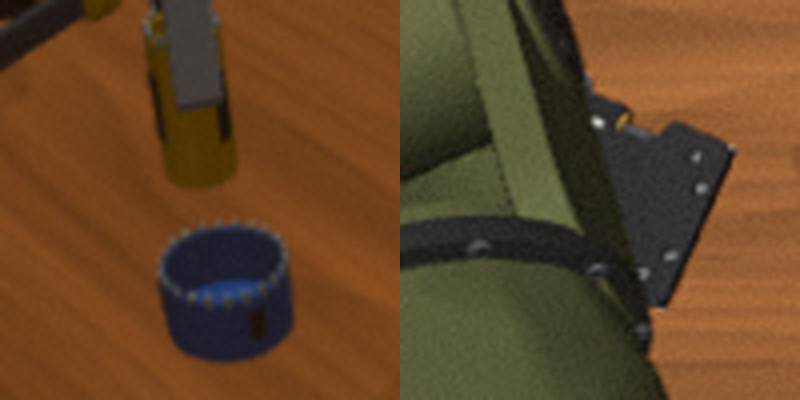

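The small saw is clear of the large one, which did not move (side crop (225,290)). I carry it over to the yellow row.

{"op": "jog_arm", "data": {
  "commands": [
    [0.003,-0.025,0,0,0,0,0.1],
    [0.009,-0.075,0,0,0,0,0.1],
    [0.015,-0.13,0,0,0,0,0.1],
    [0.021,-0.185,0,0,0,0,0.1],
    [0.028,-0.24,0,0,0,0,0.1],
    [0.034,-0.295,0,0,0,0,0.1],
    [0.04,-0.35,0,0,0,0,0.1],
    [0.046,-0.4,0,0,0,0,0.1],
    [0.05,-0.43,0,0,0,0,0.1],
    [0.051,-0.445,0,0,0,0,0.1]
  ]
}}

```text
clock: 5.4
eef_pos: [489.3, -222.0, 130.6]
eef_rot: [3.141, -0.001, 2.733]
wrist_force: [-0.5, 0.8, -0.8]
finger_gap: 30.8
```

```bash
python3 snap.py a4 490 -221 160 2.5 50; python3 -c "
from h import *;r=manip.read_state();print(r['eef_pos'],r['eef_rot'],r['finger_gap'])"
```

```text
side 330 224 2.5
top 316 130 2.5
[ 489.34961965 -221.38486505  130.85880213] [ 3.14155920e+00 -9.58740210e-04  2.73375121e+00] 31.013934583899076
```

View pics/a4.png

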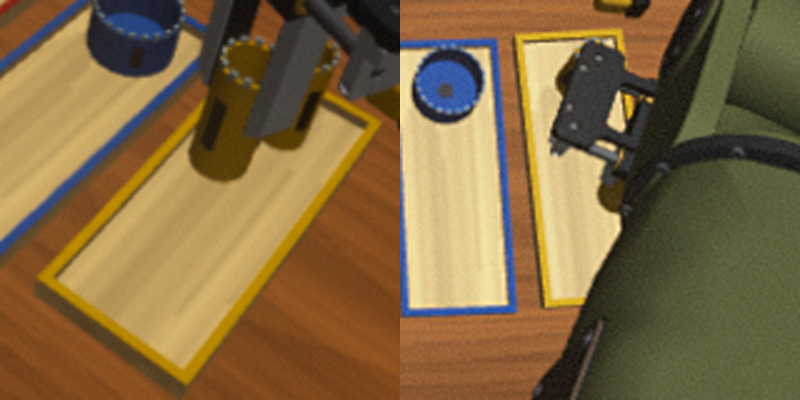

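```bash
python3 - <<'E'
from h import *
import pickle
s=pickle.load(open("side_a4.pkl","rb"))
im=s["pixels"]; x,y,k=395,225,7
cr=cv2.resize(im[y:y+85,x:x+85],None,fx=k,fy=k,interpolation=cv2.INTER_CUBIC)
th=np.linspace(0,2*np.pi,100)
for Z in (88,163):
    p=proj(s,np.c_[489.3+16*np.cos(th),-221.4+16*np.sin(th),0*th+Z]);cv2.polylines(cr,[((p-[x,y]+.5)*k-.5).astype(int)],True,(0,255,0),1)
cv2.imwrite("pics/ov4.png",cr)
E
```

```text
(no output)
```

View pics/ov4.png

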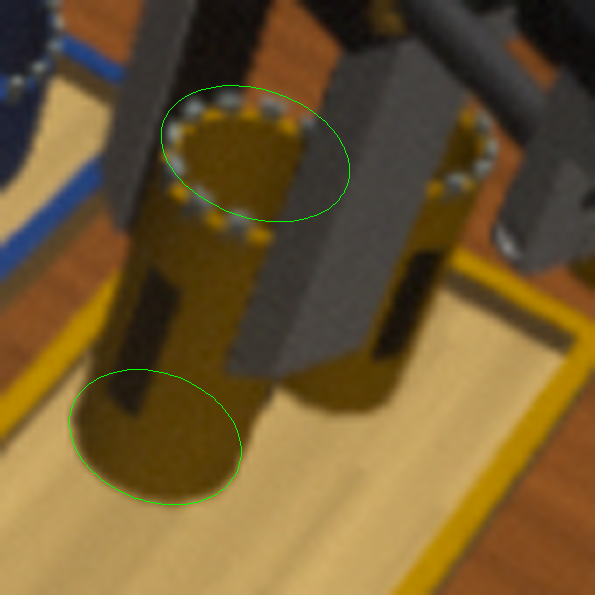

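The overlay circles match the saw's base and rim, so it is upright and centred under the TCP. I lower it towards the tray floor.

{"op": "jog_arm", "data": {
  "commands": [
    [0,0,-0.02,0,0,0,0.1],
    [0,0,-0.04,0,0,0,0.1],
    [0,0,-0.055,0,0,0,0.1],
    [0,0,-0.066,0,0,0,0.1],
    [0,0,-0.073,0,0,0,0.1],
    [0,0,-0.076,0,0,0,0.1],
    [0,0,-0.078,0,0,0,0.1],
    [0,0,-0.079,0,0,0,0.1],
    [0,0,-0.0795,0,0,0,0.1],
    [0,0,-0.0795,0,0,0,0.1]
  ]
}}

```text
clock: 6.75
eef_pos: [489.7, -221.0, 52.1]
eef_rot: [-3.142, 0.0, 2.735]
wrist_force: [0.0, -0.4, -0.8]
finger_gap: 30.7
```

```bash
python3 -c "
from h import *;r=manip.read_state();print(r['eef_pos'],r['wrist_force'],r['finger_gap'])"
```

```text
[ 489.67923118 -220.95447001   52.06458572] [ 0.02900143 -0.39856603 -0.82297167] 30.671108908216894
```

Not yet in contact. I go down in small steps.

{"op": "jog_arm", "data": {
  "commands": [
    [0,0,-0.0005,0,0,0,0.1],
    [0,0,-0.0005,0,0,0,0.1],
    [0,0,-0.001,0,0,0,0.1],
    [0,0,-0.001,0,0,0,0.1],
    [0,0,-0.001,0,0,0,0.1],
    [0,0,-0.0015,0,0,0,0.1],
    [0,0,-0.0015,0,0,0,0.1],
    [0,0,-0.0015,0,0,0,0.1],
    [0,0,-0.0015,0,0,0,0.1],
    [0,0,-0.0015,0,0,0,0.1]
  ]
}}

```text
clock: 8.0
eef_pos: [489.8, -220.9, 50.6]
eef_rot: [-3.142, 0.0, 2.735]
wrist_force: [-0.3, 0.5, 4.4]
finger_gap: 30.7
```

```bash
python3 snap.py a6 490 -221 80 5 40
```

```text
side 368 268 5.0
top 355 171 5.0
```

View pics/a6.png

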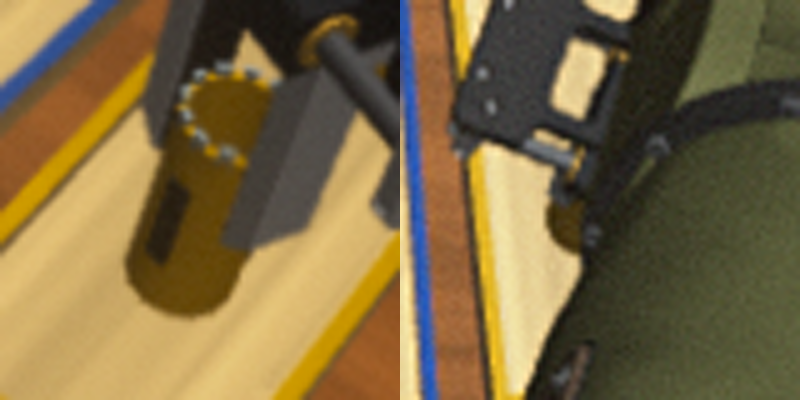

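Contact at 4.4 N at the height expected, with the saw standing on the floor (side crop base about (180,290)). I release and rise.

{"op": "jog_arm", "data": {
  "commands": [
    [0,0,0,0,0,0,0.36],
    [0,0,0,0,0,0,0.4],
    [0,0,0,0,0,0,0.5],
    [0,0,0,0,0,0,0.6],
    [0,0,0,0,0,0,0.6],
    [0,0,0,0,0,0,0.6],
    [0,0,0.02,0,0,0,0.6],
    [0,0,0.05,0,0,0,0.6],
    [0,0,0.08,0,0,0,0.6],
    [0,0,0.11,0,0,0,0.6]
  ]
}}

```text
clock: 9.35
eef_pos: [489.5, -220.9, 161.5]
eef_rot: [-3.142, 0.0, 2.735]
wrist_force: [-0.7, -1.0, 0.2]
finger_gap: 56.6
```

```bash
python3 snap.py a7 490 -221 100 4 40;python3 -c "
from h import *;r=manip.read_state();print(r['eef_pos'],r['wrist_force'],r['finger_gap'])"
```

```text
side 358 258 4.0
top 345 161 4.0
[ 490.71465227 -221.45298626  163.52510955] [ 0.09954107 -0.00090325 -0.36695986] 56.73202355135973
```

View pics/a7.png

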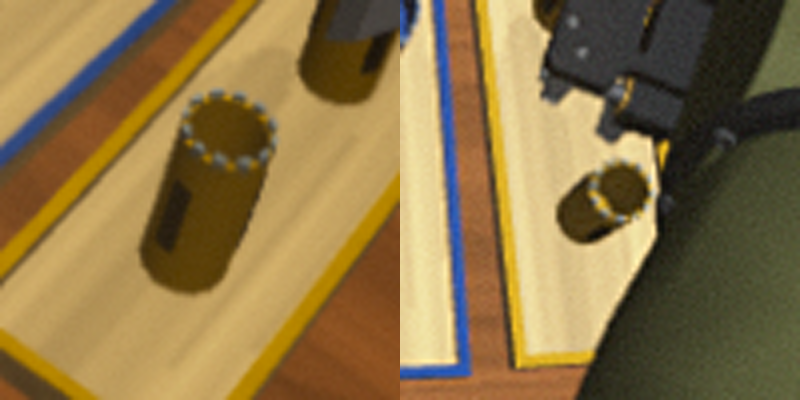

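The small saw stands upright in the yellow row (side crop (205,195), like saw beyond it). I return for the large one.

{"op": "jog_arm", "data": {
  "commands": [
    [-0.003,0.025,0,0,0,0,1],
    [-0.009,0.075,0,0,0,0,1],
    [-0.014,0.13,0,0,0,0,1],
    [-0.02,0.185,0,0,0,0,1],
    [-0.026,0.24,0,0,0,0,1],
    [-0.032,0.295,0,0,0,0,1],
    [-0.038,0.35,-0.01,0,0,0,1],
    [-0.044,0.4,-0.02,0,0,0,1],
    [-0.047,0.43,-0.03,0,0,0,1],
    [-0.048,0.445,-0.04,0,0,0,1]
  ]
}}

```text
clock: 10.7
eef_pos: [441.0, 225.2, 119.3]
eef_rot: [-3.141, -0.001, 2.736]
wrist_force: [-0.1, 0.4, 0.5]
finger_gap: 93.8
```

```bash
python3 snap.py a8 442 224 80 5 40;python3 - <<'E'
from h import *
import pickle
r=manip.read_state();print(r['eef_pos'],r['wrist_force'],r['finger_gap'])
s=pickle.load(open("side_a8.pkl","rb"));im=s["pixels"]; x,y,k=160,150,8
cr=cv2.resize(im[y:y+60,x:x+60],None,fx=k,fy=k,interpolation=cv2.INTER_CUBIC)
th=np.linspace(0,2*np.pi,100)
for Z in (0,38):
    p=proj(s,np.c_[442+30*np.cos(th),224+30*np.sin(th),0*th+Z]);cv2.polylines(cr,[((p-[x,y]+.5)*k-.5).astype(int)],True,(0,255,0),1)
cv2.imwrite("pics/ov8.png",cr)
E
```

```text
side 147 139 5.0
top 139 197 5.0
[440.94021305 224.37045614 118.91588702] [-0.9335131   0.40956082 -0.29505254] 93.90886058710547
```

View pics/ov8.png

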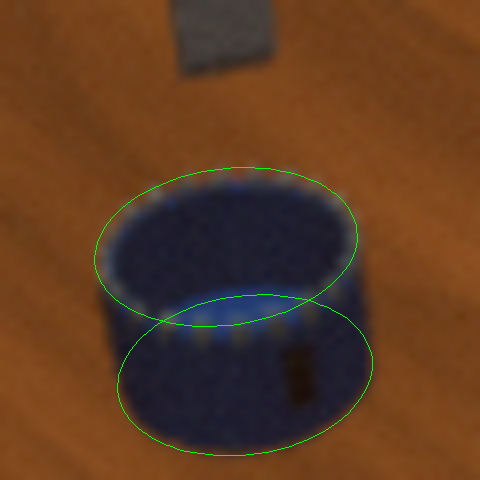

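View pics/a8.png

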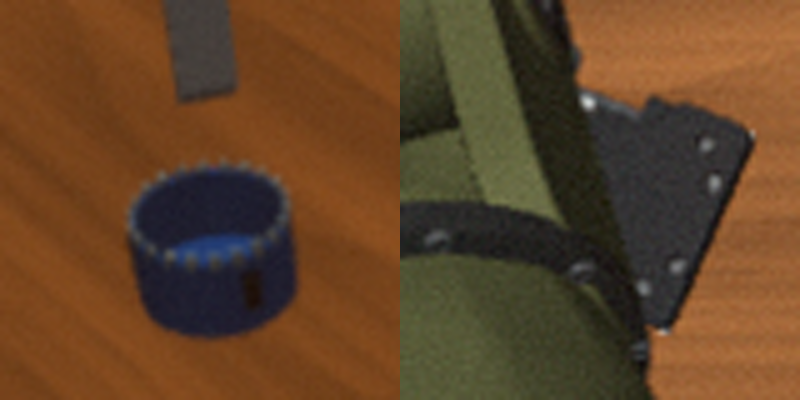

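The large saw has not moved: its base matches the overlay at (442,224), and the finger lines up with it. I descend to z = 12 and close.

{"op": "jog_arm", "data": {
  "commands": [
    [0,0,-0.03,0,0,0,1],
    [0,0,-0.06,0,0,0,1],
    [0,0,-0.085,0,0,0,1],
    [0,0,-0.1,0,0,0,1],
    [0,0,-0.108,0,0,0,1],
    [0,0,-0.108,0,0,0,0.85],
    [0,0,-0.108,0,0,0,0.75],
    [0,0,-0.108,0,0,0,0.68],
    [0,0,-0.108,0,0,0,0.62],
    [0,0,-0.108,0,0,0,0.56]
  ],
  "grip_force": 15
}}

```text
clock: 12.05
eef_pos: [441.9, 224.3, 12.9]
eef_rot: [3.141, 0.001, 2.735]
wrist_force: [-0.2, 1.2, 3.4]
finger_gap: 58.0
```

```bash
python3 snap.py a9 442 224 80 5 40
```

```text
side 147 139 5.0
top 139 197 5.0
```

View pics/a9.png

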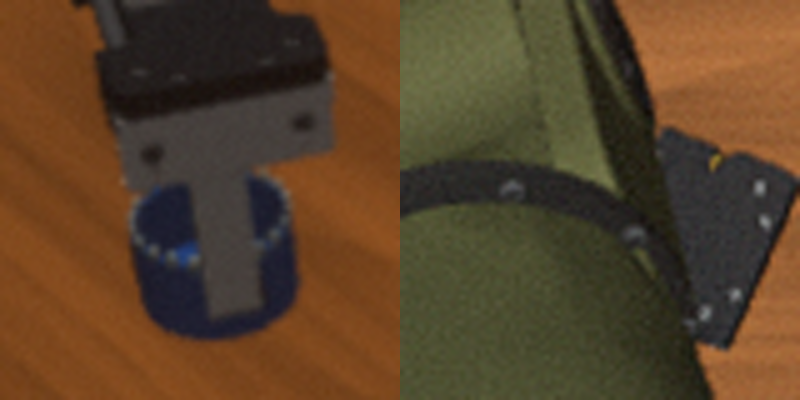

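The finger lies on the blue wall (side crop (235,260)) and the gap has stopped at 58 mm. I firm the grip and lift.

{"op": "jog_arm", "data": {
  "commands": [
    [0,0,0,0,0,0,0.45],
    [0,0,0,0,0,0,0.45],
    [0,0,0.005,0,0,0,0.45],
    [0,0,0.015,0,0,0,0.45],
    [0,0,0.03,0,0,0,0.45],
    [0,0,0.045,0,0,0,0.45],
    [0,0,0.06,0,0,0,0.45],
    [0,0,0.075,0,0,0,0.45],
    [0,0,0.09,0,0,0,0.45],
    [0,0,0.09,0,0,0,0.45]
  ],
  "grip_force": 30
}}

```text
clock: 13.4
eef_pos: [442.1, 224.3, 103.6]
eef_rot: [3.14, 0.001, 2.735]
wrist_force: [-0.2, -0.5, -1.6]
finger_gap: 58.3
```

```bash
python3 snap.py a10 442 224 100 4 70
```

```text
side 135 115 4.0
top 126 185 4.0
```

View pics/a10.png

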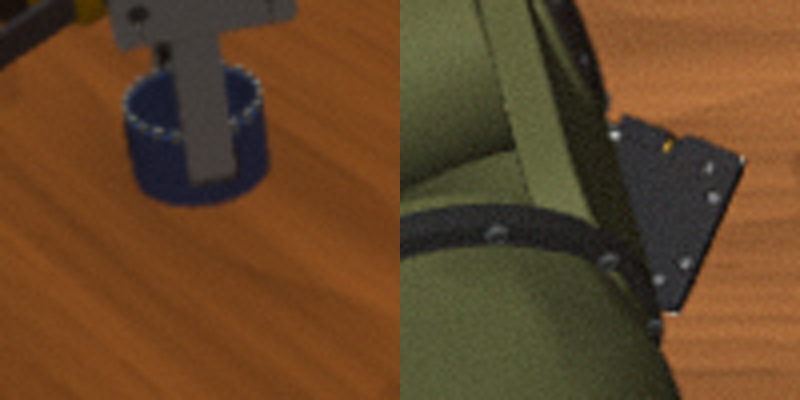

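The saw is held level with the TCP. I carry it to the blue row.

{"op": "jog_arm", "data": {
  "commands": [
    [0.003,-0.025,0,0,0,0,0.45],
    [0.008,-0.065,0,0,0,0,0.45],
    [0.014,-0.11,0,0,0,0,0.45],
    [0.02,-0.155,0,0,0,0,0.45],
    [0.026,-0.2,0,0,0,0,0.45],
    [0.031,-0.245,0,0,0,0,0.45],
    [0.036,-0.285,0,0,0,0,0.45],
    [0.04,-0.31,0,0,0,0,0.45],
    [0.042,-0.328,0,0,0,0,0.45],
    [0.042,-0.328,0,0,0,0,0.45]
  ]
}}

```text
clock: 14.75
eef_pos: [483.4, -104.4, 102.0]
eef_rot: [-3.141, -0.001, 2.734]
wrist_force: [0.4, 1.2, -1.5]
finger_gap: 57.8
```

```bash
python3 snap.py a11 484 -104 120 3.3 60;python3 - <<'E'
from h import *
import pickle
r=manip.read_state();print(r['eef_pos'],r['wrist_force'],r['finger_gap'])
E
```

```text
side 282 195 3.3
top 280 153 3.3
[ 483.41778325 -103.28373442  102.16992202] [ 0.17510034 -0.29411995 -1.83758004] 58.36510842325432
```

View pics/a11.png

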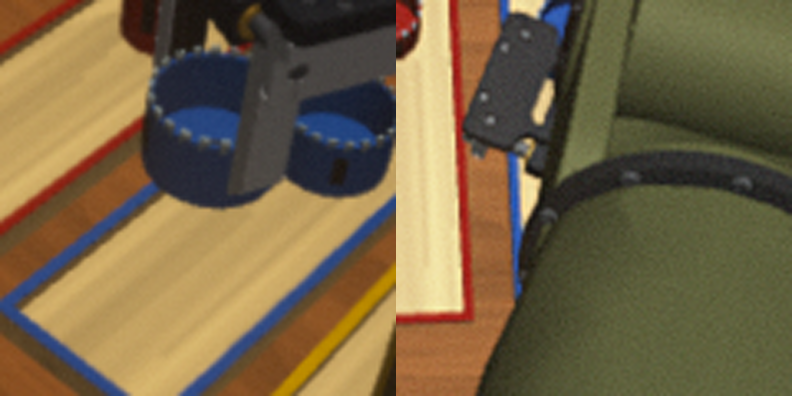

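The saw is over the free place, level. I lower it to just above the floor (contact expected near TCP z = 20.9).

{"op": "jog_arm", "data": {
  "commands": [
    [0,0,-0.02,0,0,0,0.45],
    [0,0,-0.04,0,0,0,0.45],
    [0,0,-0.055,0,0,0,0.45],
    [0,0,-0.066,0,0,0,0.45],
    [0,0,-0.073,0,0,0,0.45],
    [0,0,-0.077,0,0,0,0.45],
    [0,0,-0.079,0,0,0,0.45],
    [0,0,-0.08,0,0,0,0.45],
    [0,0,-0.081,0,0,0,0.45],
    [0,0,-0.081,0,0,0,0.45]
  ]
}}

```text
clock: 16.1
eef_pos: [483.7, -103.9, 21.5]
eef_rot: [3.142, 0.0, 2.735]
wrist_force: [-0.4, 0.4, -1.2]
finger_gap: 58.7
```

```bash
python3 snap.py a12 484 -104 100 4 30
```

```text
side 290 219 4.0
top 288 165 4.0
```

View pics/a12.png

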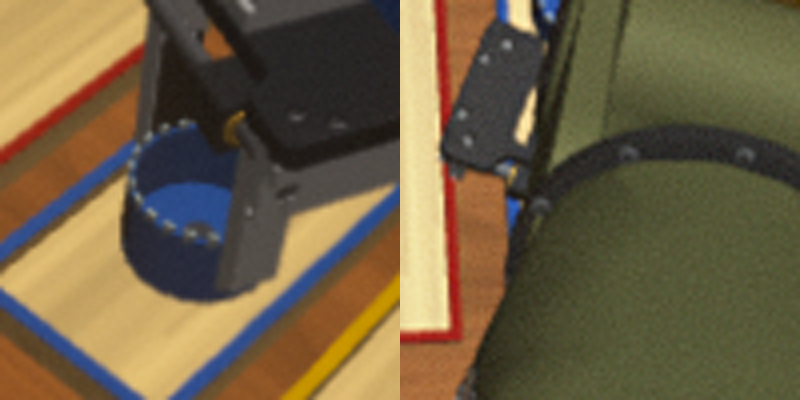

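The saw is inside the lips and still held clear (side crop base about (195,290)). I ease it down the last millimetre or so.

{"op": "jog_arm", "data": {
  "commands": [
    [0,0,-0.0005,0,0,0,0.45],
    [0,0,-0.0005,0,0,0,0.45],
    [0,0,-0.001,0,0,0,0.45],
    [0,0,-0.001,0,0,0,0.45],
    [0,0,-0.001,0,0,0,0.45],
    [0,0,-0.001,0,0,0,0.45],
    [0,0,-0.001,0,0,0,0.45],
    [0,0,-0.001,0,0,0,0.45],
    [0,0,-0.001,0,0,0,0.45],
    [0,0,-0.001,0,0,0,0.45]
  ]
}}

```text
clock: 17.45
eef_pos: [483.7, -103.9, 20.9]
eef_rot: [-3.142, 0.0, 2.735]
wrist_force: [-3.5, 0.1, 6.0]
finger_gap: 58.3
```

Contact at 6 N at the height expected. I release and rise.

{"op": "jog_arm", "data": {
  "commands": [
    [0,0,0,0,0,0,0.64],
    [0,0,0,0,0,0,0.68],
    [0,0,0,0,0,0,0.74],
    [0,0,0,0,0,0,0.8],
    [0,0,0,0,0,0,0.8],
    [0,0,0,0,0,0,0.8],
    [0,0,0.015,0,0,0,0.8],
    [0,0,0.04,0,0,0,0.8],
    [0,0,0.08,0,0,0,0.8],
    [0,0,0.12,0,0,0,0.8]
  ]
}}

```text
clock: 18.7
eef_pos: [483.5, -103.9, 142.7]
eef_rot: [3.142, 0.001, 2.735]
wrist_force: [-0.1, 0.3, -0.3]
finger_gap: 75.2
```

{"op": "jog_arm", "data": {
  "commands": [
    [-0.02,0.04,0.02,0,0,0,0.8],
    [-0.04,0.09,0.04,0,0,0,0.8],
    [-0.06,0.14,0.06,0,0,0,0.8],
    [-0.08,0.19,0.06,0,0,0,0.8],
    [-0.1,0.24,0.06,0,0,0,0.8],
    [-0.12,0.29,0.06,0,0,0,0.8],
    [-0.14,0.33,0.06,0,0,0,0.8],
    [-0.14,0.35,0.06,0,0,0,0.8],
    [-0.14,0.36,0.06,0,0,0,0.8],
    [-0.14,0.36,0.06,0,0,0,0.8]
  ]
}}

```text
clock: 19.95
eef_pos: [343.7, 256.0, 200.8]
eef_rot: [3.141, 0.0, 2.735]
wrist_force: [-0.3, 0.7, -0.9]
finger_gap: 75.0
```

```bash
python3 snap.py a13 490 -160 130 3 30; python3 - <<'E'
from h import *
import pickle
th=np.linspace(0,2*np.pi,100)
o=[]
for n,x,y in(("side",275,210),("top",300,130)):
    c=pickle.load(open(n+"_a13.pkl","rb"));k=3
    im=cv2.resize(c["pixels"][y:y+130,x:x+130],None,fx=k,fy=k,interpolation=cv2.INTER_CUBIC)
    for X,Y,r,zs in((483.7,-103.9,30,(8,46)),(489.8,-220.9,16,(8,83))):
      for Z in zs:
        p=proj(c,np.c_[X+r*np.cos(th),Y+r*np.sin(th),0*th+Z]);cv2.polylines(im,[((p-[x,y]+.5)*k-.5).astype(int)],True,(0,255,0),1)
    o.append(im)
cv2.imwrite("pics/ov13.png",np.hstack(o))
r=manip.read_state();print(r['clock'],r['wrist_force'])
E
```

```text
side 307 223 3.0
top 300 147 3.0
20.05 [-0.20911519 -0.22940861 -0.01795932]
```

View pics/a13.png

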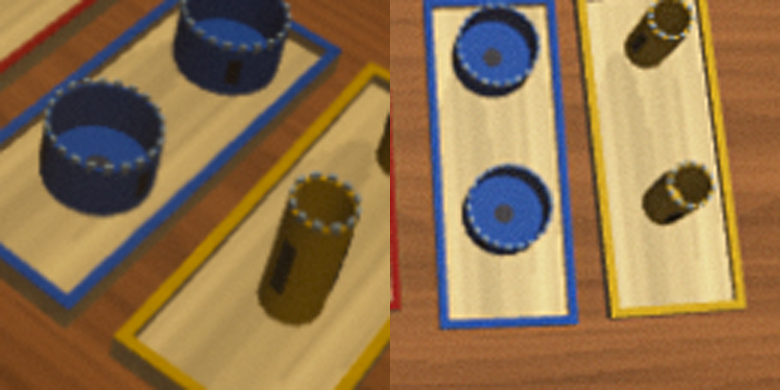

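View pics/ov13.png

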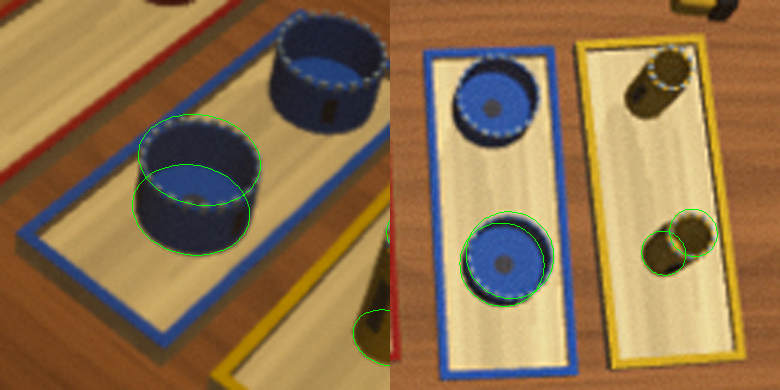

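Both saws stand upright inside their own rows. Their bases and rims match the overlays at floor height, clear of the lips and of the like saws. The arm is clear, so I hand in.

```bash
python3 -c "
from cell import manip;print(manip.sign_off())"
```

```text
the job is handed in; nothing more can be done
None
```

I lifted the small yellow saw out of the large blue one and stood it in the yellow-edged row at about (490, -221) mm. I then stood the large one in the blue-edged row at about (484, -104) mm. The job was handed in at about 20 s, with the gripper open and well away from everything.

**Last checks:**
- In both final views the saws stand upright, teeth up, flat on the tray floor, clear of the lips and of the like saws.
- In the top view the modelled base and rim circles at floor height match both saws. The side overlay matches the large one; the small one was mostly outside that crop.
- Each saw touched the floor within about 0.1 mm of the height I expected, at 4 to 6 N.

**Disagreements:**
- The triangulated rim heights of the nested saws came out 3 to 4 mm low (75 against 79 mm, 35 against 38 mm).
- The two views differed by up to about 4 mm in y.
- The gap between the fingers read 1 to 2 mm below the saw diameters.
- The blue and yellow rows measured about 117 mm apart rather than 120.

None of these upset a grasp or a placing.

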